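# Find the release slot in a row of control modules by touch and press its key

### The arm

A 6-joint arm with a two-finger parallel gripper is mounted at the origin on the work surface. World frame = base frame: x ahead of the robot, y to its left, z up, the work surface at z = 0. Lengths are in m, angles in rad, forces in N, time in s.
With the tool pointing down it reaches from about 0.25 to 0.725 m from the base axis. Payload 4 kg.
Tool frame: the origin (TCP) lies at the very end of the fingers, on their centre line; the grasp point (between the pads) lies 19 mm behind it; z points along the fingers, y is the direction in which the jaws open and shut (so a half turn about z gives the same grasp; the last joint's range is limited). The gripper opens to 85 mm and grips with 20 to 120 N. Pads are 22 mm wide; open, the fingers measure 114 mm over their backs; the gripper's body (76 mm by 85 mm) begins 54 mm behind the grasp point. The pads swing forward as they close: fully open they stand 13 mm farther back than shut.
Start: joints at [1.183, 0.241, 0.005, 1.335, 0, 1.571], TCP at [0.189, 0.463, 0.231] pointing down, gripper open.
Joint ranges: [-2.72, 2.72], [-1.05, 1.87], [-1.09, 1.28], [-1.99, 2.15], [-1.42, 1.44], [-3.14, 3.14]. Speed limits (rad/s): [2.79, 2.79, 3.14, 3.14, 3.14, 3.14].

### API

Orientations are given as a unit quaternion [x, y, z, w].
In Python, from workcell import bot, camera gives the robot as it stands. The module is installed in compiled form; this text tells all that it offers.
- The arm moves only by the tool send_rows, never from a script. Its argument "deltas" is a list of rows, each an object with "grip": the opening, from 0 (shut) to 1 (fully open); "translation": the shift along the tool's x, y, z in m, a list of three; "twist": the turn, a rotation vector about the tool's x, y, z in degrees, a list of three. A call has 1 to 5 rows; each row is the pose to reach, as a shift and turn from the pose measured when the call began, along the tool's axes at that moment; what a row does not reach only later rows make up. A row lasts 1/8 s, in which the tool goes at most 62.5 mm and 10.7 degrees, less where a joint would pass 70% of its speed; a pose out of reach is approached as far as the arm can. A call with a gripper value outside its range is refused whole. The fingers move at their own pace and stop on an object; the grip force is fixed at half the most. Time passes only in rows, so rows that repeat a pose let the fingers close. It gives the time, the measured TCP pose, the force and the opening at its end, in the units of the state.
- bot.get_obs(): the state, without advancing time (a new reading comes with each control period).
- camera(name): name is "scene" or "side" or "wrist"; returns a dict with "color" (400x640x3 uint8, blue, green, red), "intrinsics" (3x3 intrinsics, pixels), "xyz" and "rotation" of the camera in the world. Camera axes: x right, y down, z forward; pixel columns grow to the right and rows downward; lengths in m; the calibration is good to about 2 mm. A picture is of the moment at which its call begins. There is no depth.
- bot.job_done(): hands the job in, once; it reports no verdict.
The state is a dict: "clock": time; "joint_pos": joint angles; "joint_vel": joint speeds; "tau": joint torques, N m; "eef_pos": TCP position; "tool_rot": TCP orientation; "ft_force": force on the tool from outside, world axes, zero at the start; "ft_torque": the same for the moment, N m; "grip_width": finger opening in m.
Only numpy, scipy, OpenCV 4.12 (cv2) and the standard library are available. Lean on these libraries where they do the work, as an engineer would, in place of code of your own. Each camera call takes 0.05 s, during which the arm holds its last target.

### The job

Free this row of red modules for removal from its rail: set a fingertip on the raised front edge at the yellow end, feel lightly along the edge over the first two modules and on until it drops into the hidden slot, then press the key inside the slot fully down and move the hand clear. The key stays down by itself. Nothing is to be picked up: keep the pressure light, and leave the loose parts around the row where they lie.

Things in the scene. Friction and masses are not known exactly. Their poses are not given: they have to be found in the camera images.
- row: Rail fixed to the grey panel plate, with six red modules along its y axis, each 45 mm along y and 70 mm along x (row 270 mm long). Nothing moves but the release key. Origin: centre of the rail's underside, on the plate. x points from the row's front edge (robot side) to its back; z up. A yellow clamp closes the +y end, a grey one the -y end, both 16 mm thick, tops 29 mm below the raised edge.
- edge_start (a point): Top of the raised front edge, on its centre line, where the first module meets the yellow clamp; axes as the row's. The edge is a straight red lip 18 mm wide (x), standing 24 mm above the modules' flat tops; its top is level, 86 mm above the plate's surface. It runs along -y to edge_end, unbroken over the first two modules (90 mm). The modules may crack above 80 N of finger force.
- edge_end (a point): Top of the raised front edge, on its centre line, at the end beside the grey clamp, 270 mm from edge_start; axes as the row's. In one of the four modules nearest this end, not known which, the edge has the slot: a gap 34 mm long along y, centred in the module's 45 mm, open to front and back (x), with the release key inside.
- release_key (a joint): Travel of the release key in m: 0 up, 0.008 fully down. The key is a dark red block in the slot, 16 mm (x) by 30 mm (y), its top 8 mm below the raised edge's top when up and 16 mm below when down. It resists with about 3 N, moves straight down, has no spring and stays where it is left.
- screwdriver_c (a point): Loose screwdriver lying on the plate behind the row; handle 100 mm, blade 100 mm; point where the blade meets the handle, 12 mm above the plate. Leave alone.
- spare_relay_c (a point): Loose black spare relay, 45 x 36 mm, 56 mm high (60 mm with its blue cap), standing on the plate behind the row; point at its centre, 25 mm above the plate. Leave alone.
- terminal_block_c (a point): Loose white terminal block, 26 x 60 mm, 22 mm high, on the plate in front of the row; point at its centre, half-way up. Leave alone.

How it is judged:
On the way, in this order (a step that is already met when the one before it is completed fails the run):
1. a fingertip touches the top of the raised edge at the yellow end (first module) (contact force between the fingers and anything else above 0.4 N and y of the grasp point in the frame of edge_start between -0.055 and 0.012 m and x of the grasp point in the frame of edge_start between -0.04 and 0.04 m and z of the grasp point in the frame of edge_start between 0.006 and 0.06 m), for 0.05 s.
2. the fingertip still feels the edge on the second module (contact force between the fingers and anything else above 0.4 N and y of the grasp point in the frame of edge_start between -0.11 and -0.06 m and x of the grasp point in the frame of edge_start between -0.04 and 0.04 m and z of the grasp point in the frame of edge_start between 0.006 and 0.06 m), for 0.05 s.
3. the release key in the slot is pressed fully down (value of joint release_key above 0.0065 m), for 0.2 s.
At the end, for the whole second after the job is handed in: The release key is down (at least 6.5 of 8 mm) and stays there, and the loose parts are within 12 mm of where they were (value of joint release_key above 0.0065 m and distance of each of screwdriver_c, spare_relay_c, terminal_block_c from where it was at the start of the episode below 0.012 m); the robot touches nothing.
It fails at once if a finger presses harder than 80 N (contact force between the fingers and anything else above 80 N).
It fails at once if a loose part is lifted, carried or pushed away (over 12 mm) (distance of any of screwdriver_c, spare_relay_c, terminal_block_c from where it was at the start of the episode above 0.012 m).
It also fails if it takes over 70 s, if anything falls off the work surface, if the arm or the gripper's body presses on something with over 40 N, if the wrist force passes 120 N, or if a joint passes its speed limit or range.

## Working session

There is one attempt and no reset: what is moved stays moved. The work goes in short steps, Python scripts to look and compute and a tool call to move; the robot and the scene stay as the last step left them, time stands still between calls to the robot, and variables do not carry over. Pictures are saved under pics/ and viewed, and the job is handed in when it is done.

Besides the shell and the picture viewer there is one more tool, called by a JSON object that holds its "op" and its "data". send_rows: Moves the arm, as the interface text tells. Its arguments: {"type":"object","properties":{"deltas":{"type":"array","items":{"type":"object","properties":{"grip":{"type":"number"},"translation":{"type":"array","items":{"type":"number"}},"twist":{"type":"array","items":{"type":"number"}}}}}},"required":["deltas"]}

```bash
mkdir -p pics
python3 - <<'E'
from workcell import bot,camera
import cv2
o=bot.get_obs()
for k,v in o.items(): print(k,v)
for n in("scene","side","wrist"):
    c=camera(n); cv2.imwrite(f"pics/{n}0.png",c["color"]); print(n,c["intrinsics"],c["xyz"],c["rotation"])
E
```

```text
clock 0.0
joint_pos [1.18301824e+00 2.41416156e-01 3.70888396e-03 1.33518003e+00
 2.39548473e-05 1.57079138e+00]
joint_vel [-1.09657432e-04 -9.22466325e-04  1.49948826e-04  4.24154466e-07
  1.09563329e-05  1.65911242e-03]
tau [ 3.47813075e-04 -3.72318184e+01  2.52407295e+01  1.68956921e-02
  6.69438418e-05 -2.72523231e-06]
eef_pos [0.18882053 0.46229353 0.2304055 ]
tool_rot [ 1.92673993e-01  9.81262268e-01 -1.02359150e-03 -2.13196855e-04]
ft_force [ 0.03636254 -1.08121011 -0.07252516]
ft_torque [ 0.01067996 -0.00559591 -0.03114332]
grip_width 0.08509879415751526
scene [[510.80168427   0.         315.45719805]
 [  0.         510.80168427 203.98199154]
 [  0.           0.           1.        ]] [ 0.91582916 -0.32700522  0.69216497] [ 0.87125274  0.35475617 -0.1193407  -0.31752877]
side [[479.0089133    0.         313.93754919]
 [  0.         479.0089133  198.83185689]
 [  0.           0.           1.        ]] [0.32431246 0.52248005 0.59362315] [-0.2412991   0.87736761 -0.40218413  0.10123603]
wrist [[311.89916487   0.         325.16244692]
 [  0.         311.89916487 204.55004072]
 [  0.           0.           1.        ]] [0.11152368 0.49453905 0.37221944] [0.81898553 0.55022091 0.09029305 0.1355242 ]
```

View pics/scene0.png

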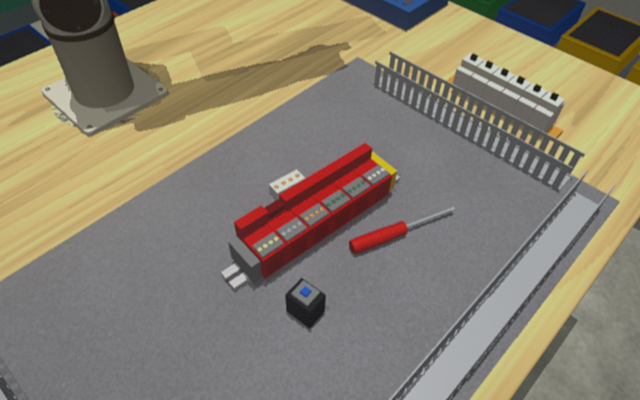

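View pics/side0.png

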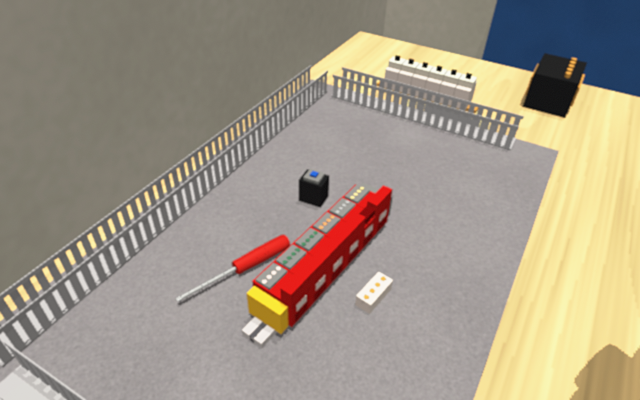

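View pics/wrist0.png

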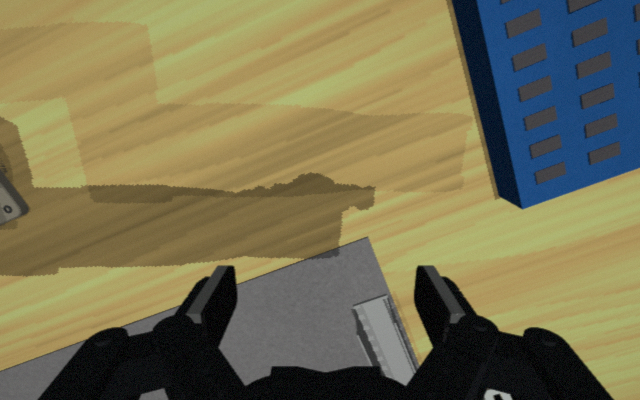

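The scene view shows the row from the yellow clamp (about 385,170) to the grey one (about 243,255), with a dip in the edge near (272,205). The side view shows the same dip near (372,212). I'll enlarge both.

Run:
```python
import cv2
a=cv2.imread("pics/scene0.png")[130:300,215:415]; cv2.imwrite("pics/sc_crop.png",cv2.resize(a,None,fx=3.5,fy=3.5,interpolation=cv2.INTER_CUBIC))
a=cv2.imread("pics/side0.png")[175:345,235:405]; cv2.imwrite("pics/si_crop.png",cv2.resize(a,None,fx=3.5,fy=3.5,interpolation=cv2.INTER_CUBIC))
```

```text
(no output)
```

View pics/sc_crop.png

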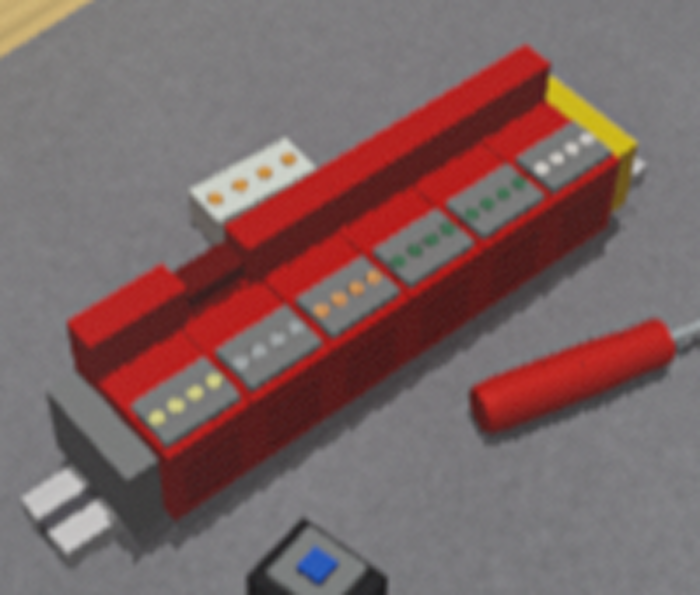

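View pics/si_crop.png

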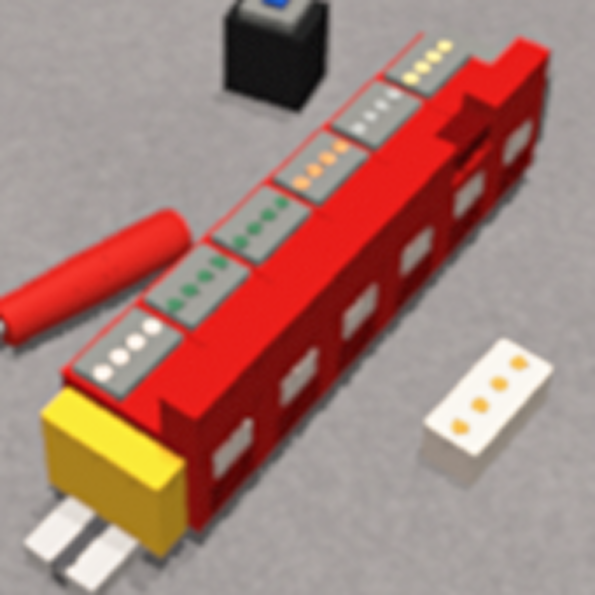

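The slot is in the fifth module: in the scene crop the gap runs from about (175,275) to (235,240). Next I'll triangulate the four corners of the lip top from both views.

```bash
cat > h.py <<'E'
import numpy as np
from scipy.spatial.transform import Rotation as R
from workcell import bot,camera
def cal(n):
    c=camera(n); return c["intrinsics"],c["xyz"],R.from_quat(c["rotation"]) if np.size(c["rotation"])==4 else R.from_matrix(c["rotation"])
def ray(c,p):
    d=c[2].apply(np.linalg.inv(c[0])@[p[0],p[1],1]); return c[1],d/np.linalg.norm(d)
def plane(c,p,z):
    o,d=ray(c,p); return o+d*(z-o[2])/d[2]
def tri(c1,p1,c2,p2):
    A=np.zeros((3,3));b=np.zeros(3);rs=[ray(c1,p1),ray(c2,p2)]
    for o,d in rs:
        M=np.eye(3)-np.outer(d,d);A+=M;b+=M@o
    x=np.linalg.solve(A,b); return x,[np.linalg.norm(np.cross(x-o,d)) for o,d in rs]
E
python3 - <<'E'
from h import *
np.set_printoptions(precision=4,suppress=True)
s,t=cal("scene"),cal("side")
S={'yb':(548,67),'yf':(527,45),'gb':(82,347),'gf':(70,322)}
T={'yb':(162,402),'yf':(197,420),'gb':(520,38),'gf':(548,50)}
P={}
for k in S:
    a=np.array(S[k])/3.5+[215,130];b=np.array(T[k])/3.5+[235,175]
    P[k],e=tri(s,a,t,b);print(k,P[k],e)
y=(P['yb']+P['yf'])/2;g=(P['gb']+P['gf'])/2
print(y,g,np.linalg.norm(y-g),np.linalg.norm(P['yb']-P['yf']))
u=(g-y)[:2];u/=np.linalg.norm(u);print("dir -y",u,"yaw of row y",np.degrees(np.arctan2(-u[1],-u[0])))
# slot edges, scene, plane
z=(y[2]+g[2])/2
for p in [(168,266),(185,288),(228,228),(245,250)]:
    q=plane(s,np.array(p)/3.5+[215,130],z);print("slot",q,(q-y)[:2]@u)
for n,c,p in [("slot side",t,(490,65)),("slot side2",t,(455,150))]:
    q=plane(c,np.array(p)/3.5+[235,175],z);print(n,q,(q-y)[:2]@u)
# plate height: terminal block etc
for k in S: print(k,plane(s,np.array(S[k])/3.5+[215,130],z),plane(t,np.array(T[k])/3.5+[235,175],z))
E
```

```text
yb [0.5573 0.1957 0.0856] [np.float64(0.0011702556162337052), np.float64(0.0011702556162336843)]
yf [0.5409 0.1979 0.088 ] [np.float64(0.0018128492922586908), np.float64(0.0018128492922587823)]
gb [ 0.5285 -0.0735  0.0875] [np.float64(9.471019368415376e-05), np.float64(9.471019368425205e-05)]
gf [ 0.5141 -0.0695  0.0887] [np.float64(0.0013982455332718893), np.float64(0.0013982455332720441)]
[0.5491 0.1968 0.0868] [ 0.5213 -0.0715  0.0881] 0.26966632897178844 0.016641013922323922
dir -y [-0.1031 -0.9947] yaw of row y 84.08008566526466
slot [ 0.5213 -0.0183  0.0874] 0.21679015961624795
slot [ 0.5357 -0.0214  0.0874] 0.2184286837044569
slot [0.5241 0.0152 0.0874] 0.18317044799959636
slot [0.5386 0.0117 0.0874] 0.18517572913853858
slot side [ 0.5324 -0.0478  0.0874] 0.2449778196390652
slot side2 [0.5212 0.0132 0.0874] 0.1854865924311428
yb [0.5593 0.1948 0.0874] [0.5555 0.1962 0.0874]
yf [0.5421 0.1993 0.0874] [0.5397 0.1965 0.0874]
gb [ 0.5284 -0.0735  0.0874] [ 0.5286 -0.0734  0.0874]
gf [ 0.5146 -0.0684  0.0874] [ 0.5136 -0.0722  0.0874]
```

Checks: the edge measures 269.7 mm (270 given), the lip 16.6 mm wide (18 given) and its top 87 mm high. The slot spans 183–218 mm along the edge, so it's module 5, centred at 202.5 mm. I'll shut the jaws and turn them across the lip, so the 22 mm pad width lies along the 34 mm slot, then move above the first module.

{"op": "send_rows", "data": {"deltas": [{"grip": 0, "translation": [-0.05, -0.015, 0], "twist": [0, 0, 9]}, {"grip": 0, "translation": [-0.1, -0.03, 0], "twist": [0, 0, 18]}, {"grip": 0, "translation": [-0.15, -0.045, 0], "twist": [0, 0, 27]}, {"grip": 0, "translation": [-0.2, -0.06, 0], "twist": [0, 0, 36]}, {"grip": 0, "translation": [-0.25, -0.075, 0], "twist": [0, 0, 45]}]}}

```text
clock: 0.88
eef_pos: [0.3932, 0.2974, 0.231]
tool_rot: [0.556, 0.831, -0.0, 0.0]
ft_force: [0.9, 1.2, 0.1]
grip_width: -0.0001
```

```bash
cat >> h.py <<'E'
E0=np.array([0.5491,0.1968,0.087]);U=np.array([-0.1031,-0.9947,0])
def to(s,z,yaw=-5.92):
    o=bot.get_obs();r=R.from_quat(o["tool_rot"]);p=E0+s*U;p[2]=z
    c,sn=np.cos(np.radians(yaw)),np.sin(np.radians(yaw))
    yv=np.array([c,sn,0]);zv=np.array([0,0,-1.]);xv=np.cross(yv,zv)
    T=R.from_matrix(np.c_[xv,yv,zv])
    e=o["eef_pos"]
    print("clk",o["clock"],"eef",e.round(4),"s",round((e-E0)@U,4),"f",np.round(o["ft_force"],2),"w",o["grip_width"],"q",np.round(o["joint_pos"],2))
    print("trans mm",(r.inv().apply(p-e)*1000).round(1),"twist",np.degrees((r.inv()*T).as_rotvec()).round(2))
    print("world z down in tool",r.inv().apply([0,0,-1]).round(4),"along",r.inv().apply(U).round(4))
E
python3 -c "
from h import *
to(0.022,0.13)"
```

```text
clk 0.875 eef [0.3932 0.2974 0.231 ] s -0.084 f [0.89 1.22 0.09] w -7.46643450223332e-05 q [ 0.65  0.23 -0.01  1.33 -0.    1.83]
trans mm [-171.9   95.1  101. ] twist [-2.000e-02  4.000e-02  2.841e+01]
world z down in tool [5.e-04 5.e-04 1.e+00] along [-8.796e-01 -4.758e-01  7.000e-04]
```

{"op": "send_rows", "data": {"deltas": [{"grip": 0, "translation": [-0.05, 0.03, 0.02], "twist": [0, 0, 8]}, {"grip": 0, "translation": [-0.1, 0.06, 0.04], "twist": [0, 0, 16]}, {"grip": 0, "translation": [-0.15, 0.085, 0.06], "twist": [0, 0, 24]}, {"grip": 0, "translation": [-0.172, 0.095, 0.09], "twist": [0, 0, 28.4]}, {"grip": 0, "translation": [-0.172, 0.095, 0.101], "twist": [0, 0, 28.4]}]}}

```text
clock: 1.5
eef_pos: [0.5466, 0.1728, 0.1275]
tool_rot: [0.744, 0.669, -0.002, -0.001]
ft_force: [-1.4, -0.2, 0.2]
grip_width: 0.0002
```

```bash
python3 -c "
from h import *
import cv2
to(0.022,0.09)
for n in('scene','side','wrist'):
    cv2.imwrite('pics/'+n+'1.png',camera(n)['color'])
a=cv2.imread('pics/scene1.png')[80:300,215:465];b=cv2.imread('pics/side1.png')[120:340,200:450]
import numpy as np
cv2.imwrite('pics/both1.png',cv2.resize(np.hstack([a,b]),None,fx=1.6,fy=1.6))"
```

```text
clk 1.5 eef [0.5466 0.1728 0.1275] s 0.0241 f [-1.4  -0.18  0.18] w 0.00019854262278177768 q [ 0.31  0.45  0.03  1.15 -0.    1.98]
trans mm [ 2.2  0.2 37.5] twist [-0.21  0.13 -0.16]
world z down in tool [0.0023 0.0037 1.    ] along [-1.      0.0028  0.0023]
```

View pics/both1.png

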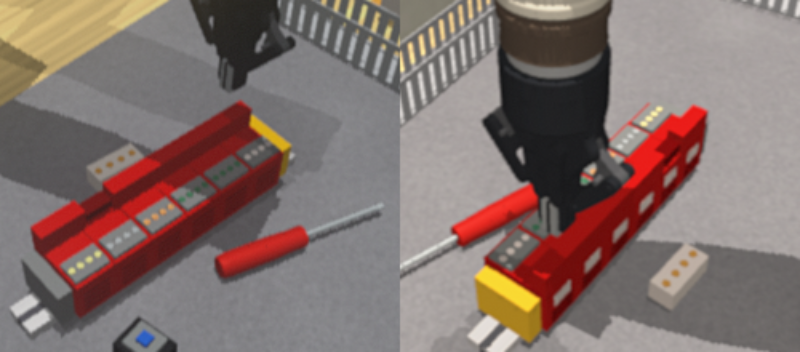

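View pics/wrist1.png

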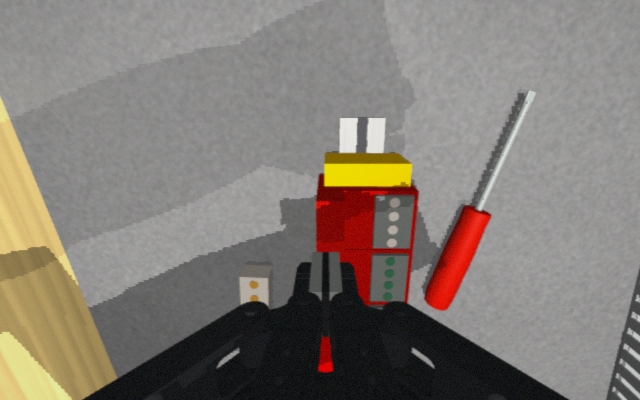

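The views show the shut fingertips 4 cm above the lip, over the first module. In the wrist view the fingers (columns 310–342) line up with the lip (317–345). Next is the descent to just above contact.

{"op": "send_rows", "data": {"deltas": [{"grip": 0, "translation": [0.002, 0, 0.015], "twist": [-0.2, 0.1, -0.2]}, {"grip": 0, "translation": [0.002, 0, 0.028], "twist": [-0.2, 0.1, -0.2]}, {"grip": 0, "translation": [0.002, 0, 0.034], "twist": [-0.2, 0.1, -0.2]}, {"grip": 0, "translation": [0.002, 0, 0.035], "twist": [-0.2, 0.1, -0.2]}, {"grip": 0, "translation": [0.002, 0, 0.035], "twist": [-0.2, 0.1, -0.2]}]}}

```text
clock: 2.28
eef_pos: [0.5461, 0.1774, 0.0951]
tool_rot: [0.741, 0.672, 0.001, 0.001]
ft_force: [1.7, 0.3, 0.2]
grip_width: -0.0004
```

```bash
python3 -c "
from h import *
to(0.022,0.087)"
```

```text
clk 2.275 eef [0.5461 0.1774 0.0951] s 0.0196 f [1.73 0.25 0.24] w -0.00043833495911389943 q [ 0.31  0.47 -0.02  1.07 -0.    1.98]
trans mm [-2.4  0.9  8.1] twist [ 0.13 -0.05  0.3 ]
world z down in tool [-0.001  -0.0023  1.    ] along [-1.     -0.0052 -0.001 ]
```

{"op": "send_rows", "data": {"deltas": [{"grip": 0, "translation": [-0.002, 0, 0.002], "twist": [0, 0, 0]}, {"grip": 0, "translation": [-0.002, 0, 0.004], "twist": [0, 0, 0]}, {"grip": 0, "translation": [-0.002, 0, 0.005], "twist": [0, 0, 0]}, {"grip": 0, "translation": [-0.002, 0, 0.006], "twist": [0, 0, 0]}]}}

```text
clock: 2.78
eef_pos: [0.546, 0.1753, 0.0891]
tool_rot: [0.741, 0.672, 0.001, 0.001]
ft_force: [-1.7, -2.0, 8.1]
grip_width: -0.0002
```

```bash
python3 -c "
from h import *
to(0.022,0.087)"
```

```text
clk 2.775 eef [0.546  0.1753 0.0891] s 0.0217 f [-1.66 -1.97  8.07] w -0.00015787003370101507 q [ 0.31  0.48 -0.03  1.06 -0.    1.98]
trans mm [-0.3  0.9  2.1] twist [ 0.13 -0.05  0.29]
world z down in tool [-9.0e-04 -2.2e-03  1.0e+00] along [-1.0e+00 -5.1e-03 -9.0e-04]
```

Contact at z = 0.089 with about 8 N. Now I'll hold briefly and then slide lightly along the edge.

{"op": "send_rows", "data": {"deltas": [{"grip": 0, "translation": [0, 0, 0.0003], "twist": [0, 0, 0]}, {"grip": 0, "translation": [-0.01, 0, 0.0003], "twist": [0, 0, 0]}, {"grip": 0, "translation": [-0.02, 0, 0.0003], "twist": [0, 0, 0]}, {"grip": 0, "translation": [-0.03, 0, 0.0003], "twist": [0, 0, 0]}]}}

```text
clock: 3.28
eef_pos: [0.5433, 0.1449, 0.0891]
tool_rot: [0.741, 0.672, 0.002, 0.001]
ft_force: [-0.2, 1.7, 2.6]
grip_width: -0.0
```

```bash
python3 -c "
from h import *
to(0.09,0.0888)"
```

```text
clk 3.275 eef [0.5433 0.1449 0.0891] s 0.0522 f [-0.21  1.7   2.63] w -1.3299521567816438e-05 q [ 0.26  0.46 -0.07  1.04  0.    1.93]
trans mm [-37.8   0.2   0.3] twist [ 0.17 -0.1   0.29]
world z down in tool [-0.0017 -0.0031  1.    ] along [-1.     -0.005  -0.0018]
```

{"op": "send_rows", "data": {"deltas": [{"grip": 0, "translation": [-0.01, 0, 0.001], "twist": [0, 0, 0]}, {"grip": 0, "translation": [-0.02, 0, 0.001], "twist": [0, 0, 0]}, {"grip": 0, "translation": [-0.03, 0, 0.001], "twist": [0, 0, 0]}, {"grip": 0, "translation": [-0.036, 0, 0.001], "twist": [0, 0, 0]}]}}

```text
clock: 3.78
eef_pos: [0.5407, 0.1091, 0.0891]
tool_rot: [0.741, 0.671, 0.003, 0.001]
ft_force: [0.1, 3.2, 5.7]
grip_width: -0.0001
```

```bash
python3 -c "
from h import *
to(0.13,0.0888)"
```

```text
clk 3.775 eef [0.5407 0.1091 0.0891] s 0.0881 f [0.07 3.16 5.74] w -7.139465131397109e-05 q [ 0.2   0.44 -0.1   1.03  0.    1.87]
trans mm [-41.9  -0.9   0.1] twist [ 0.3  -0.24  0.27]
world z down in tool [-0.0042 -0.0053  1.    ] along [-1.     -0.0046 -0.0042]
```

At s = 88 mm, on the second module, the finger still feels the edge at 5.7 N. On towards the slot.

{"op": "send_rows", "data": {"deltas": [{"grip": 0, "translation": [-0.012, 0, 0.001], "twist": [0.2, -0.2, 0.2]}, {"grip": 0, "translation": [-0.024, 0, 0.001], "twist": [0.2, -0.2, 0.2]}, {"grip": 0, "translation": [-0.036, -0.001, 0.001], "twist": [0.2, -0.2, 0.2]}, {"grip": 0, "translation": [-0.048, -0.001, 0.001], "twist": [0.2, -0.2, 0.2]}, {"grip": 0, "translation": [-0.06, -0.001, 0.001], "twist": [0.2, -0.2, 0.2]}]}}

```text
clock: 4.4
eef_pos: [0.5348, 0.0498, 0.0891]
tool_rot: [0.742, 0.67, 0.003, 0.0]
ft_force: [0.6, 4.1, 5.6]
grip_width: 0.0
```

```bash
python3 -c "
from h import *
to(0.2025,0.0888)"
```

```text
clk 4.4 eef [0.5348 0.0498 0.0891] s 0.1477 f [0.64 4.08 5.57] w 7.1004551260468436e-06 q [ 0.09  0.41 -0.14  1.01  0.    1.76]
trans mm [-54.8  -1.1   0.1] twist [ 0.26 -0.21  0.08]
world z down in tool [-0.0036 -0.0046  1.    ] along [-1.     -0.0014 -0.0036]
```

{"op": "send_rows", "data": {"deltas": [{"grip": 0, "translation": [-0.012, 0, 0.001], "twist": [0.2, -0.2, 0]}, {"grip": 0, "translation": [-0.024, -0.001, 0.001], "twist": [0.2, -0.2, 0]}, {"grip": 0, "translation": [-0.036, -0.001, 0.001], "twist": [0.2, -0.2, 0]}, {"grip": 0, "translation": [-0.044, -0.001, 0.001], "twist": [0.2, -0.2, 0]}]}}

```text
clock: 4.9
eef_pos: [0.5301, 0.006, 0.0889]
tool_rot: [0.742, 0.67, 0.002, 0.0]
ft_force: [0.2, 3.3, 4.3]
grip_width: 0.0004
```

```bash
python3 -c "
from h import *
to(0.2025,0.0888)"
```

```text
clk 4.9 eef [0.5301 0.006  0.0889] s 0.1917 f [0.18 3.26 4.34] w 0.0004394172529203771 q [ 0.01  0.4  -0.16  1.01  0.    1.68]
trans mm [-10.8  -0.8   0.1] twist [ 0.19 -0.14  0.07]
world z down in tool [-0.0025 -0.0033  1.    ] along [-1.     -0.0012 -0.0025]
```

{"op": "send_rows", "data": {"deltas": [{"grip": 0, "translation": [-0.003, 0, 0.001], "twist": [0.2, -0.1, 0]}, {"grip": 0, "translation": [-0.006, -0.001, 0.001], "twist": [0.2, -0.1, 0]}, {"grip": 0, "translation": [-0.008, -0.001, 0.0015], "twist": [0.2, -0.1, 0]}]}}

```text
clock: 5.28
eef_pos: [0.5276, -0.0023, 0.0869]
tool_rot: [0.742, 0.67, -0.0, -0.001]
ft_force: [0.3, 0.3, -0.5]
grip_width: 0.0001
```

```bash
python3 -c "
from h import *
to(0.2025,0.0888)"
```

```text
clk 5.275 eef [ 0.5276 -0.0023  0.0869] s 0.2002 f [ 0.31  0.29 -0.49] w 9.289122923278773e-05 q [-0.    0.4  -0.16  1.01  0.    1.67]
trans mm [-2.3  0.9 -1.9] twist [-0.09 -0.01  0.05]
world z down in tool [-2.0e-04  1.6e-03  1.0e+00] along [-1.e+00 -9.e-04 -2.e-04]
```

The finger dropped at s ≈ 200 mm: z fell 2 mm below the edge and the force vanished. I'll centre on the slot and press down in small steps.

{"op": "send_rows", "data": {"deltas": [{"grip": 0, "translation": [-0.002, 0, 0.002], "twist": [0, 0, 0]}, {"grip": 0, "translation": [-0.002, 0, 0.004], "twist": [0, 0, 0]}, {"grip": 0, "translation": [-0.002, 0, 0.006], "twist": [0, 0, 0]}, {"grip": 0, "translation": [-0.002, 0, 0.008], "twist": [0, 0, 0]}]}}

```text
clock: 5.78
eef_pos: [0.5273, -0.0042, 0.079]
tool_rot: [0.742, 0.67, -0.001, -0.001]
ft_force: [-0.9, 0.8, 3.6]
grip_width: 0.0003
```

```bash
python3 -c "
from h import *
to(0.2025,0.0725)"
```

```text
clk 5.775 eef [ 0.5273 -0.0042  0.079 ] s 0.2022 f [-0.94  0.82  3.63] w 0.0003463354622132166 q [-0.01  0.41 -0.17  0.99  0.    1.66]
trans mm [-0.3  1.   6.5] twist [-0.1  -0.    0.07]
world z down in tool [-0.      0.0017  1.    ] along [-1.     -0.0011 -0.    ]
```

The force is 3.6 N, which matches the key's resistance. Pressing to the bottom, expected near z = 0.073.

{"op": "send_rows", "data": {"deltas": [{"grip": 0, "translation": [0, 0, 0.002], "twist": [0, 0, 0]}, {"grip": 0, "translation": [0, 0, 0.004], "twist": [0, 0, 0]}, {"grip": 0, "translation": [0, 0, 0.006], "twist": [0, 0, 0]}, {"grip": 0, "translation": [0, 0, 0.007], "twist": [0, 0, 0]}]}}

```text
clock: 6.28
eef_pos: [0.5274, -0.0042, 0.073]
tool_rot: [0.742, 0.67, -0.0, -0.0]
ft_force: [-4.3, -0.3, 13.7]
grip_width: 0.0003
```

```bash
python3 -c "
from h import *
to(0.2025,0.0725)"
```

```text
clk 6.275 eef [ 0.5274 -0.0042  0.073 ] s 0.2022 f [-4.29 -0.27 13.65] w 0.00030851751648323196 q [-0.01  0.42 -0.18  0.97  0.    1.66]
trans mm [-0.3  0.9  0.5] twist [-0.06 -0.    0.07]
world z down in tool [-1.0e-04  1.1e-03  1.0e+00] along [-1.0e+00 -1.1e-03 -1.0e-04]
```

The finger bottomed at z = 0.073, exactly 16 mm below the edge contact, with the force up to 13.7 N. I'll hold briefly and then lift.

{"op": "send_rows", "data": {"deltas": [{"grip": 0, "translation": [0, 0, 0.0005], "twist": [0, 0, 0]}, {"grip": 0, "translation": [0, 0, 0.0005], "twist": [0, 0, 0]}, {"grip": 0, "translation": [0, 0, 0.0005], "twist": [0, 0, 0]}, {"grip": 0, "translation": [0, 0, 0.0005], "twist": [0, 0, 0]}]}}

```text
clock: 6.78
eef_pos: [0.5274, -0.0042, 0.073]
tool_rot: [0.742, 0.67, -0.0, -0.0]
ft_force: [-2.6, -0.2, 6.9]
grip_width: -0.0001
```

{"op": "send_rows", "data": {"deltas": [{"grip": 0, "translation": [0, 0, -0.01], "twist": [0, 0, 0]}, {"grip": 0, "translation": [0, 0, -0.03], "twist": [0, 0, 0]}, {"grip": 0, "translation": [0, 0, -0.06], "twist": [0, 0, 0]}, {"grip": 0, "translation": [0, 0, -0.1], "twist": [0, 0, 0]}, {"grip": 0, "translation": [0, 0, -0.14], "twist": [0, 0, 0]}]}}

```text
clock: 7.4
eef_pos: [0.5275, -0.0041, 0.2143]
tool_rot: [0.742, 0.67, -0.0, -0.0]
ft_force: [1.1, -0.2, -0.2]
grip_width: 0.0001
```

{"op": "send_rows", "data": {"deltas": [{"grip": 0, "translation": [-0.04, -0.02, 0], "twist": [0, 0, 0]}, {"grip": 0, "translation": [-0.08, -0.04, 0], "twist": [0, 0, 0]}, {"grip": 0, "translation": [-0.12, -0.06, 0], "twist": [0, 0, 0]}, {"grip": 0, "translation": [-0.12, -0.1, 0], "twist": [0, 0, 0]}, {"grip": 0, "translation": [-0.12, -0.1, 0], "twist": [0, 0, 0]}]}}

```text
clock: 8.02
eef_pos: [0.4134, -0.1134, 0.2145]
tool_rot: [0.743, 0.669, -0.0, -0.001]
ft_force: [0.2, 1.1, -0.0]
grip_width: -0.0001
```

```bash
python3 -c "
from h import *
import cv2
to(0.2,0.2)
a=camera('scene')['color'][100:320,215:465];b=camera('side')['color'][150:370,190:440]
cv2.imwrite('pics/both2.png',cv2.resize(np.hstack([a,b]),None,fx=1.6,fy=1.6,interpolation=cv2.INTER_CUBIC))
c=cv2.resize(camera('side')['color'][170:270,320:440],None,fx=5,fy=5,interpolation=cv2.INTER_CUBIC);cv2.imwrite('pics/key2.png',c)"
```

```text
clk 8.025 eef [ 0.4134 -0.1134  0.2145] s 0.3226 f [ 0.21  1.15 -0.01] w -0.0001424448071607057 q [-0.27  0.11 -0.2   1.26  0.    1.41]
trans mm [122.6 102.9  14.4] twist [-0.11 -0.04 -0.04]
world z down in tool [-7.0e-04  1.9e-03  1.0e+00] along [-1.e+00  7.e-04 -7.e-04]
```

View pics/both2.png

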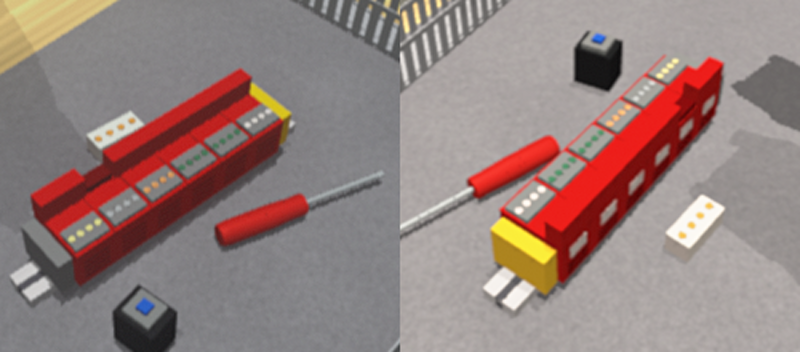

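View pics/key2.png

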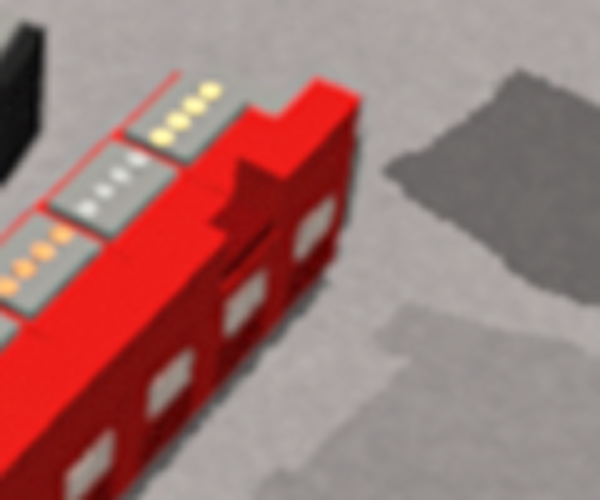

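The key now sits visibly deeper in the slot (key crop, about 245,215). The loose parts are where they were, and the hand is clear, well above the plate. Handing in.

```bash
python3 -c "
from h import *
print(bot.job_done())"
```

```text
the job is handed in; nothing more can be done
None
```

The release key is pressed down and the job is handed in. No verdict was reported.

- **Edge:** With the jaws shut, I set the fingertips on the raised edge about 22 mm from the yellow end. I slid along it with readings of about 3–8 N, still touching on the second module.
- **Slot:** The finger dropped about 200 mm along the edge, in the fifth module, where the camera images had already shown the gap.
- **Key:** It began to move at about 3.6 N and stopped with the fingertip 16 mm below the edge top, the depth given for fully down. The highest force I read was about 14 N, against the 80 N limit.
- **Last checks:** The hand was clear at z = 0.21 m with about zero vertical force and about 1 N of sideways noise, at 8 s of the 70 s allowed. The pictures showed the key lower in the slot and the loose parts unmoved by eye; I did not measure their positions.
- **Small disagreement:** The finger touched the edge at 89 mm, while the cameras put it at 87 mm. That is within the 2 mm calibration error.

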